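# Set the proximity sensor's gap over a feeder track with a blade gauge

## Task

Set the gap of the proximity sensor over the sloping feeder track: slide the blade of the shouldered gauge into the top mouth of the track, under the sensor, fully home until its shoulders stop against the ends of the rails. Then press the sensor down in its clamp until it touches the blade, and let go of everything, leaving the gauge flat in the track under the sensor ready for the clamp screw to be tightened. Do not knock the bottle, the screw dish or the screwdriver about.

Things in the scene. Friction and masses are not known exactly. Their poses are not given: they have to be found in the camera images.
- gauge: The shouldered gauge, lying flat at the start: steel blade 70 x 28 x 5 mm with rounded front corners, on a grey grip; one flat underside. Origin: on the underside, mid-width, where grip meets blade (at the shoulders). x points along the grip (blade runs from x = 0 to -70 mm), y across, z up out of its top. The grip sticks out 8 mm each side of the blade: the shoulders. About 115 g.
- gauge_grip (a point): Middle of the shouldered gauge's grip: 29 mm along x from the gauge's origin and 7 mm above its underside. The grip is a grey plastic block 58 mm long (x), 44 mm wide (y, grip it across this), 14 mm thick. The balance point lies on the blade, about 15 mm from the shoulders.
- strip_gauge: Another gauge with the same length, thickness, grip and axes, but a blade as wide as its grip (44 mm): a plain strip without shoulders, too wide for the track, not needed. Both lie to the right of the feeder, either one nearer to it.
- track: Sloping feeder track on a fixed foot (130 x 92 mm). It slopes down 30 degrees towards the robot; its open mouth is the upper, far end. Origin: on the black bed, mid-mouth, level with the rail ends, 92 mm above the desk. x points up the slope out of the mouth (the gauge goes in along -x), y across, z square to the bed, leaning to the robot. The gauge is home when its frame meets this one.
- slot (a point): Middle of the track's slot cross-section, 20 mm inside the mouth, 4 mm above the bed. The slot between the aluminium rails (10 mm wide, 8 mm high, rounded ends) is 32 mm wide and 8 mm high; steel strips roof it 4 mm in from each side, turned up to 13 mm at the mouth as a lead-in; the bed's front edge is rounded (4 mm). Beyond the mouth there is nothing, so a grip may overhang.
- sensor_top (a point): Middle of the flat top end (18 mm across) of the proximity sensor, a brass cylinder 18 mm thick, 62 mm long with a dark top, standing square to the bed, 46 mm inside the mouth (track x = -46 mm, y = 0), in a black clamp bridge (from 31 to 61 mm inside the mouth, 82 mm across the track, 28 to 51 mm above the bed).
- sensor_face (a point): Middle of the sensor's lower face, 62 mm below sensor_top along the sensor. Its height above the bed is the gap: 10 to 16 mm at the start.
- sensor (a joint): How far the sensor is pressed down towards the bed, in m: the gap under its face is 0.016 minus this value; range 0 to 0.0145. The clamp holds it by friction (about 5 N): it moves when pushed square to the bed and stays where it is left.
- bottle: Bystander: plastic bottle with a pointed cap, 52 mm thick, 160 mm tall, standing to the right, beside the mouse pad. Origin under its middle.
- screw_dish: Bystander: round steel dish with screws, 87 mm across, 18 mm high, behind the feeder. Origin under its middle.
- driver: Bystander: small screwdriver with a grey handle, 150 mm long, 13 mm thick, lying in front of the monitor. Origin under its middle. Keep the arm clear of the monitor behind it: its screen stands 0.12 to 0.51 m above the desk and runs from about x = 0.62, y = 0.22 m (left end) back to the right to x = 0.92, y = -0.37 m.

How it is judged:
By the outcome, as a careful person would: the job done as asked, in the order asked, and still so for the second after the job is handed in, with the robot touching nothing.
It also fails if it takes over 50 s, if anything falls off the work surface, if the arm or the gripper's body presses on something with over 40 N, if the wrist force passes 120 N, or if a joint passes its speed limit or range.

## Robot

A 7-joint arm with a two-finger parallel gripper is mounted at the origin on a cart in front of the work surface, level with it; the furniture and walls round the work are solid. World frame = base frame: x ahead of the robot, y to its left, z up, the work surface at z = 0. Lengths are in m, angles in rad, forces in N, time in s.
With the tool pointing down it reaches from about 0.35 to 0.9 m from the base axis. Payload 19.9 kg.
Tool frame: the origin (TCP) lies between the finger pads; the fingertips stand 19 mm ahead of it and the grasp point (between the pads) is the TCP; z points along the fingers, y is the line along which they close (so a half turn about z gives the same grasp; the last joint's range is limited). The gripper opens to 94 mm and grips with 3 to 60 N. Pads are 16 mm wide; open, the fingers measure 119 mm over their backs; the gripper's body (75 mm by 177 mm) begins 78 mm behind the grasp point.
Start: joints at [-1.222, 0.417, -0.01, 1.614, 0.005, 1.111, -0.053], TCP at [0.237, 0.578, 0.224] pointing down, gripper open.
Joint ranges: [-2.81, 2.81], [-0.39, 2.02], [-1.27, 1.25], [0.06, 2.57], [-1.19, 4.33], [0.19, 2], [-2.82, 2.82]. Speed limits (rad/s): [1.89, 1.89, 2.39, 2.39, 3.01, 3.01, 3.01].

## Interface

Orientations are given as a 3x3 rotation matrix whose columns are the frame's x, y, z axes.
In Python, from rig import robot gives the robot as it stands. Calls block until the motion is done:
- robot.move_ptp(position, orientation): joint-space move of the TCP to a pose.
- robot.move_linear(position, velocity=0.15, frame=None, threshold=None): straight line of the TCP; frame=None keeps the orientation; velocity is the mean speed in m/s. With threshold (N) it stops when the force on the tool has changed by that much, and returns True; else False.
- robot.goto_joints(angles): joint-space move.
- robot.gripper_to(opening): finger opening in m; the grip force is fixed at half the most; returns when the fingers have stopped.
- robot.pause(seconds).
- robot.ik(position, orientation): joint angles nearest the present ones, or None.
- robot.get_state(): the state.
- robot.grab_frame(name): name is "scene" or "top" or "wrist"; returns the picture (400x640x3 uint8, red, green, blue); there is no depth.
- robot.camera_info(name): a dict with "fx", "fy", "cx", "cy" (pixels), "rvec" (rotation vector, rad) and "tvec" (3), from world to camera coordinates, as OpenCV has them. Camera axes: x right, y down, z forward; pixel columns grow to the right and rows downward; lengths in m; the calibration is good to about 2 mm. The wrist camera is an equidistant fisheye: a pixel r from the principal point sees the ray r / f radians off the axis. A picture is of the moment at which its call begins: read the wrist's pose just before it. camera_info takes no time and is no camera call; for the wrist camera it gives the pose at the moment of the call.
A pose or a line that the arm cannot do raises robot.PlanningError and nothing moves.
- robot.sign_off(): hands the job in; it is judged then, once.
The state is a dict: "time": time; "qpos": joint angles; "joint_vel": joint speeds; "effort": joint torques, N m; "ee_pos": TCP position; "tool_rot": TCP orientation; "force": force on the tool from outside, world axes, zero at the start; "moment": the same for the moment, N m; "opening": finger opening in m; "grasp_force": force on a finger pad.
Only numpy, scipy, OpenCV 4.12 (cv2) and the standard library are available. Lean on these libraries where they do the work, as an engineer would, in place of code of your own. Each camera call takes 0.05 s, during which the arm holds its last target. There are 200 camera calls.

## Working session

There is one attempt and no reset: what is moved stays moved. The work goes in short steps, each a Python script; the robot and the scene stay as the last script left them, time stands still between calls to the robot, and variables do not carry over. Pictures are saved under pics/ and viewed, at most 10 in all, crops included, and the job is handed in when it is done.

```bash
ls; mkdir -p pics; python3 - <<'E'
from rig import robot
import cv2
for n in("scene","top"):
    im=robot.grab_frame(n); cv2.imwrite(f"pics/{n}0.png",im[...,::-1])
    i=robot.camera_info(n); print(n,i)
print(robot.get_state()["time"])
E
```

```text
pics
scene {'fx': 515.3085921868944, 'fy': 515.3085921868944, 'cx': 312.66299076535716, 'cy': 197.97838532254994, 'rvec': array([ 2.06575865, -0.60701622,  0.35026702]), 'tvec': array([-0.38066247,  0.31828218,  0.9040447 ])}
top {'fx': 401.97101136833334, 'fy': 401.97101136833334, 'cx': 316.11154034369923, 'cy': 194.11353602807384, 'rvec': array([ 2.14245277, -2.11485888,  0.23716169]), 'tvec': array([0.12534246, 0.57338059, 0.95699786])}
0.1
```

View pics/scene0.png

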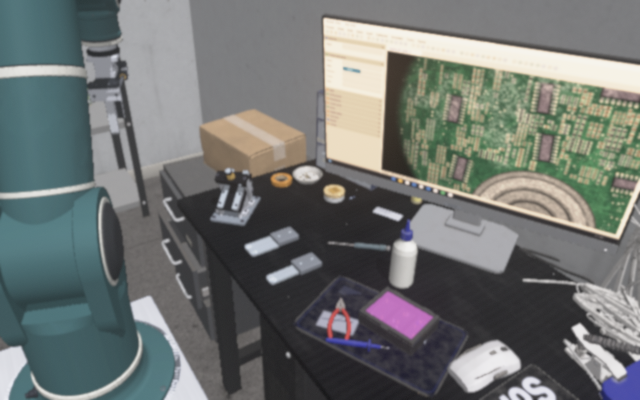

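View pics/top0.png

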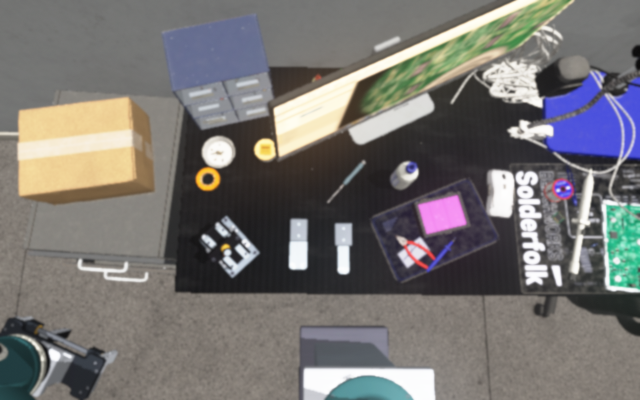

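The top view shows the feeder at about (230,246), the strip gauge at (298,243), and the shouldered gauge at (343,248) with its grip on the far side and its blade pointing towards the robot. The bottle is at (404,175), the dish at (218,152) and the driver at (346,181).

```bash
cat > h.py <<'E'
import numpy as np, cv2
from scipy.spatial.transform import Rotation as R
from rig import robot
def ray(info,px,fish=False):
    """camera centre and unit world rays through pixels"""
    px=np.atleast_2d(np.asarray(px,float))
    Rm=cv2.Rodrigues(np.asarray(info["rvec"]))[0]; C=-Rm.T@np.asarray(info["tvec"])
    d=(px-[info["cx"],info["cy"]])/[info["fx"],info["fy"]]
    if fish:
        r=np.linalg.norm(d,axis=1,keepdims=True)+1e-12
        v=np.hstack([d/r*np.sin(r),np.cos(r)])
    else: v=np.hstack([d,np.ones((len(d),1))]); v/=np.linalg.norm(v,axis=1,keepdims=True)
    return C,v@Rm
def onz(info,px,z,fish=False):
    C,v=ray(info,px,fish); return C+v*((z-C[2])/v[:,2:3])
def tri(obs):
    """obs: list of (C,v) -> point nearest to the rays, rms miss"""
    A=np.zeros((3,3));b=np.zeros(3)
    for C,v in obs: P=np.eye(3)-np.outer(v,v);A+=P;b+=P@C
    X=np.linalg.solve(A,b)
    return X,max(np.linalg.norm((np.eye(3)-np.outer(v,v))@(X-C)) for C,v in obs)
def proj(info,X,fish=False):
    Rm=cv2.Rodrigues(np.asarray(info["rvec"]))[0]; c=np.atleast_2d(X)@Rm.T+np.asarray(info["tvec"])
    if fish:
        rr=np.linalg.norm(c[:,:2],axis=1,keepdims=True); d=c[:,:2]/(rr+1e-12)*np.arctan2(rr,c[:,2:3])
    else: d=c[:,:2]/c[:,2:3]
    return d*[info["fx"],info["fy"]]+[info["cx"],info["cy"]]
def snap(name,tag):
    i=robot.camera_info(name); im=robot.grab_frame(name)
    cv2.imwrite(f"pics/{tag}.png",im[...,::-1]); np.savez(f"pics/{tag}.npz",im=im,**i); return im,i
def load(tag):
    d=dict(np.load(f"pics/{tag}.npz")); return d.pop("im"),d
E
python3 - <<'E'
from h import *
i=robot.camera_info("top")
px=[(230,246),(298,243),(343,248),(404,175),(218,152),(346,181)]
print(onz(i,px,0.02).round(3)); print(ray(i,px)[0].round(3))
T=cv2.imread("pics/top0.png"); a=cv2.resize(T[205:285,190:360],(799,376),interpolation=cv2.INTER_CUBIC)
cv2.imwrite("pics/c1.png",a)
print(robot.camera_info("wrist"))
s=robot.get_state(); print(s["tool_rot"].round(3))
w=robot.camera_info("wrist"); print("camera centre in tool", s["tool_rot"].T@(ray(w,[[0,0]])[0]-s["ee_pos"]), "cam z in tool", s["tool_rot"].T@cv2.Rodrigues(w["rvec"])[0][2],"cam x",s["tool_rot"].T@cv2.Rodrigues(w["rvec"])[0][0])
E
```

```text
[[ 0.442  0.348  0.02 ]
 [ 0.451  0.177  0.02 ]
 [ 0.44   0.062  0.02 ]
 [ 0.634 -0.1    0.02 ]
 [ 0.688  0.393  0.02 ]
 [ 0.615  0.054  0.02 ]]
[0.373 0.156 1.047]
{'fx': 309.70691628693146, 'fy': 309.70691628693146, 'cx': 317.2726957729439, 'cy': 192.5718907047248, 'rvec': array([-2.40407383, -1.61099216, -0.23084687]), 'tvec': array([-0.62426458, -0.02882408,  0.39366663])}
[[-0.925  0.38  -0.   ]
 [ 0.38   0.925 -0.001]
 [-0.    -0.001 -1.   ]]
camera centre in tool [ 8.33396495e-02 -9.46156451e-05 -1.61096924e-01] cam z in tool [-2.82539191e-01 -2.98190232e-04  9.59255710e-01] cam x [-3.89244550e-04  9.99999905e-01  1.96207708e-04]
```

View pics/c1.png

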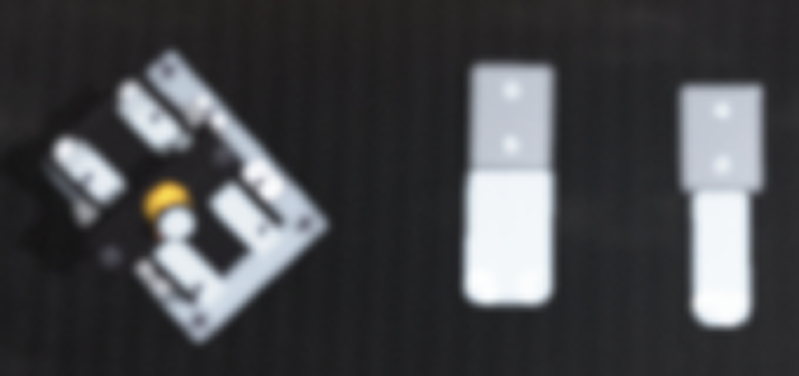

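The enlarged crop shows the feeder's mouth at the upper left, its foot corners at about (170,50), (327,222) and (198,343), and the brass sensor at (168,200). The shouldered gauge has its grip at (722,138) and its blade end at (722,325).

```bash
cat >> h.py <<'E'
def trackR(yaw):
    c,s=np.cos(yaw),np.sin(yaw); xh=np.array([c,s,0]); up=np.array([0,0,1.])
    x=xh*np.cos(np.pi/6)+up*.5; z=-xh*.5+up*np.cos(np.pi/6)
    return np.column_stack([x,np.cross(z,x),z])
def toolR(G,sgn=1):
    """tool pointing against frame G's z, tool x along sgn*x"""
    return np.column_stack([sgn*G[:,0],-sgn*G[:,1],-G[:,2]])
E
python3 - <<'E'
from h import *
im,i=load("x") if 0 else (None,robot.camera_info("top"))
f=lambda p:np.array(p)/4.7+[190,205]-.5
c=onz(i,f([(170,50),(327,222),(198,343)]),0.006); print("foot",c.round(4), np.linalg.norm(np.diff(c,axis=0),axis=1))
d=c[0]-c[1]; yaw=np.arctan2(d[1],d[0]); d2=c[1]-c[2]; print("yaw",np.degrees(yaw),np.degrees(np.arctan2(d2[1],d2[0])))
m=onz(i,f([(60,145),(128,88)]),0.1); print("mouth",m.round(4))
g=onz(i,f([(680,87),(763,87),(763,190),(680,190)]),0.014); print("grip",g.round(4))
M=np.array([*m.mean(0)[:2],.092]); G=trackR(yaw)
for sgn in(1,-1):
    for p in((29,0,14),(29,0,120),(-46,0,90),(-20,0,140),(130,0,14)):
        q=robot.ik(M+G@np.array(p)/1e3,toolR(G,sgn)); print(sgn,p,None if q is None else np.round(q,2))
for sgn in(1,-1):
  Rg=np.diag([sgn,-sgn,-1.]); q=robot.ik([.47,.062,.1],Rg); print(sgn,None if q is None else np.round(q,2))
E
```

```text
foot [[0.5221 0.3662 0.006 ]
 [0.4289 0.276  0.006 ]
 [0.3637 0.3426 0.006 ]] [0.12969707 0.09318792]
yaw 44.026733702598825 -45.598933450118516
mouth [[0.4602 0.3991 0.1   ]
 [0.4892 0.3671 0.1   ]]
grip [[0.5044 0.0842 0.014 ]
 [0.505  0.0384 0.014 ]
 [0.4485 0.0388 0.014 ]
 [0.448  0.0841 0.014 ]]
1 (29, 0, 14) [-1.01  0.38  0.35  2.12 -0.83  0.2  -0.75]
1 (29, 0, 120) [-1.01  0.12  0.32  2.16 -0.21  0.35 -1.33]
1 (-46, 0, 90) [-1.37  0.18  0.73  2.33 -0.85  0.22 -0.69]
1 (-20, 0, 140) [-0.97  0.03  0.27  2.28 -0.13  0.32 -1.39]
1 (130, 0, 14) [-0.99  0.43  0.33  1.88 -0.47  0.36 -1.13]
-1 (29, 0, 14) [-0.25  0.42 -0.55  2.09  0.86  0.24  0.84]
-1 (29, 0, 120) [-0.76  0.12  0.05  2.16 -0.1   0.34  1.72]
-1 (-46, 0, 90) [ 0.12  0.24 -0.89  2.29  0.75  0.23  0.93]
-1 (-20, 0, 140) [-0.94  0.03  0.24  2.28 -0.13  0.32  1.75]
-1 (130, 0, 14) [-0.55  0.42 -0.22  1.86  0.2   0.35  1.44]
1 [-0.8   0.4   0.72  2.11 -0.39  0.76 -1.4 ]
-1 [-0.45  0.33  0.29  2.1  -0.14  0.73  1.51]
```

```bash
python3 - <<'E'
from h import *
G=trackR(np.radians(44.2)); M=np.array([.4747,.3831,.092])
for k,p in enumerate([(-20,0,140),(-20,45,140),(40,0,110)]):
    P=M+G@np.array(p)/1e3
    if k==0: robot.move_ptp(P,toolR(G))
    else: robot.move_linear(P,.2)
    robot.pause(.2); im,i=snap("wrist",f"w{k}")
    T=M+G@np.array([0,0,0]); print(proj(i,M,True), proj(i,M+G@[-.046,0,.07],True))
print(robot.get_state()["time"],robot.get_state()["qpos"].round(2))
a=np.vstack([cv2.resize(load(f"w{k}")[0][...,::-1][40:340,120:520],(800,600)) [:, :] for k in (0,)])
cv2.imwrite("pics/c2.png",a)
E
```

```text
[[318.5241272  167.75570982]] [[318.65238142 240.49556959]]
[[362.04115458 167.47480334]] [[371.25414192 239.43872152]]
[[318.53036644 234.88934926]] [[318.66584955 319.3371274 ]]
3.0583 [-0.92  0.15  0.22  2.14 -0.2   0.34 -1.34]
```

View pics/c2.png

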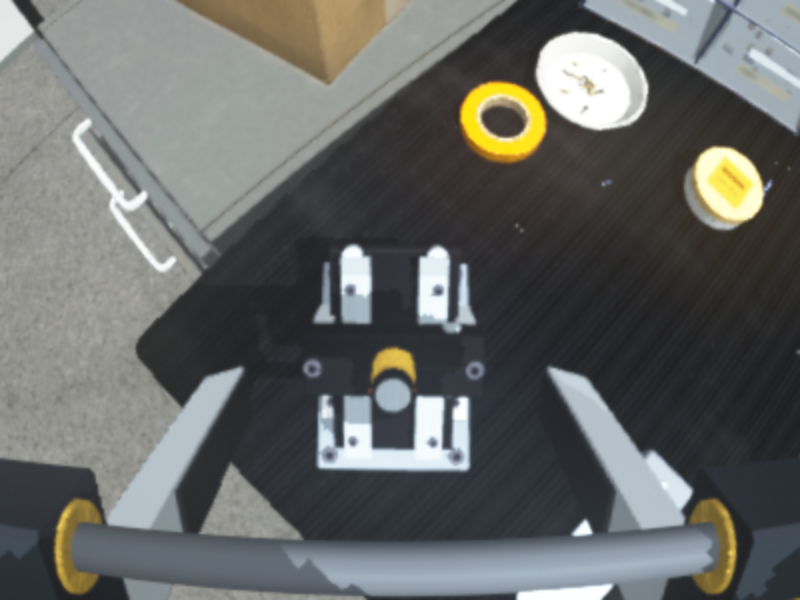

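View pics/w2.png

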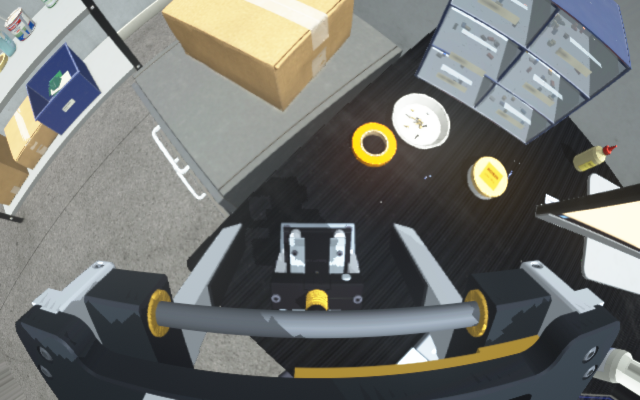

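In the w0 crop the rails run upright at columns 342–371 and 418–449, with their round ends at row 247. The bridge bolts are at (312,368) and (476,370), and the sensor top is at (393,394). My yaw looks right, and the slot centre sits about 1 px left of the prediction.

```bash
python3 - <<'E'
from h import *
G=trackR(np.radians(44.2)); M=np.array([.4747,.3831,.092])
def onplane(i,px,h):
    C,v=ray(i,px,True); n=G[:,2]; t=((M-C)@n+h)/(v@n); return ((C+v*t[:,None])-M)@G*1e3
def edges(p):  # half-level crossings
    l=120; s=np.where((p[:-1]>l)!=(p[1:]>l))[0]; return [round(k+(l-p[k])/(p[k+1]-p[k]),2) for k in s]
for k in range(3):
    im,i=load(f"w{k}"); g=cv2.cvtColor(im,cv2.COLOR_RGB2GRAY).astype(float)
    for tx in (-5,-12,-20,-26):
        c=proj(i,M+G@np.array([tx,0,8])/1e3,True)[0]; r=int(round(c[1])); a=int(c[0])-42
        e=[x+a for x in edges(g[r,a:a+84])]
        print(k,tx,r,onplane(i,[(x,r) for x in e],.008)[:,:2].round(1).tolist() if e else e)
    for ty in (-20,-18,18,20):
        c=proj(i,M+G@np.array([0,ty,8])/1e3,True)[0]; q=int(round(c[0])); a=int(c[1])-15
        e=[x+a for x in edges(g[a:a+30,q])]
        print(k,'y',ty,onplane(i,[(q,x) for x in e],.008)[:,:2].round(1).tolist() if e else e)
# sensor top: grey disc, stereo w0,w1
obs=[]
for k in(0,1):
    im,i=load(f"w{k}"); c=proj(i,M+G@np.array([-46,0,75])/1e3,True)[0].astype(int)
    h=cv2.cvtColor(im,cv2.COLOR_RGB2HSV); a=c-[16,16]; w=h[a[1]:a[1]+34,a[0]:a[0]+32]
    m=((w[...,1]<70)&(w[...,2]>90)&(w[...,2]<200)).astype(np.uint8); n,l,s,ct=cv2.connectedComponentsWithStats(m)
    b=1+np.argmax(s[1:,4]); print(k,s[b],ct[b]+a); C,v=ray(i,[ct[b]+a],True); obs.append((C,v[0]))
X,e=tri(obs); print("sensor top",((X-M)@G*1e3).round(1),e*1e3)
E
```

```text
0 -5 174 [[-4.5, 35.6], [-4.5, 33.7], [-4.5, 28.0], [-4.5, 12.9], [-4.5, -10.1], [-4.4, -25.2], [-4.4, -30.1], [-4.4, -33.9]]
0 -12 181 [[-11.5, 36.1], [-11.5, 33.6], [-11.5, 28.2], [-11.5, 12.6], [-11.5, -9.8], [-11.5, -25.3], [-11.4, -30.0], [-11.4, -34.2]]
0 -20 189 [[-19.7, 37.0], [-19.7, 33.8], [-19.7, 27.7], [-19.7, 13.5], [-19.6, -9.6], [-19.6, -25.1], [-19.6, -29.8], [-19.6, -35.0]]
0 -26 195 [[-25.9, 39.9], [-25.9, 33.7], [-25.8, 27.9], [-25.8, 13.6], [-25.8, -9.6], [-25.8, -25.0], [-25.8, -29.9], [-25.8, -36.4]]
0 y -20 [[7.2, -19.7]]
0 y -18 [[7.0, -17.8]]
0 y 18 [[6.0, 17.9]]
0 y 20 [[7.3, 19.8]]
1 -5 174 [[-4.9, 37.4], [-4.9, 35.3], [-4.9, 28.4], [-4.9, 13.0], [-4.8, -10.0], [-4.7, -25.7]]
1 -12 181 [[-11.9, 35.2], [-11.9, 28.7], [-11.9, 12.9], [-11.9, -9.5], [-11.8, -25.3]]
1 -20 189 [[-20.1, 35.1], [-20.1, 28.6], [-20.1, 12.8], [-20.1, -9.5], [-20.1, -25.3]]
1 -26 195 [[-26.2, 35.0], [-26.2, 28.7], [-26.3, 12.7], [-26.3, -9.4], [-26.4, -25.2], [-26.4, -28.7], [-26.4, -34.3]]
1 y -20 [[6.8, -19.5]]
1 y -18 [[7.0, -17.5]]
1 y 18 [[4.2, 17.9]]
1 y 20 [[6.7, 19.9]]
2 -5 24
[... 179 characters left out ...]
.4, 24.3], [-12.3, 22.2], [-12.3, 13.6], [-12.3, -10.2], [-12.4, -25.1], [-12.4, -29.3], [-12.5, -34.4]]
2 -20 257 [[-20.2, 39.6], [-20.1, 33.4], [-20.0, 28.1], [-19.9, 13.7], [-19.9, -10.3], [-20.0, -25.1], [-20.1, -29.8], [-20.2, -36.2]]
2 -26 263 [[-27.0, 41.4], [-26.8, 31.8], [-26.7, 28.3], [-26.5, 13.5], [-26.5, -9.5], [-26.7, -24.9], [-26.7, -29.0], [-26.9, -38.4]]
2 y -20 [[10.9, -19.8], [9.5, -19.8]]
2 y -18 [[10.9, -17.9], [9.4, -18.0]]
2 y 18 [[15.2, 18.0], [12.0, 18.0], [8.2, 18.1]]
2 y 20 [[15.3, 19.8], [12.0, 19.9], [9.6, 19.9]]
0 [  5   2  19  18 246] [315.81707317 237.24390244]
1 [  5   1  27  33 114] [375.77192982 241.5       ]
sensor top [-31.4   2.3  99.9] 1.982772746261473
```

The slot's centre line is +1.55 mm in y from my first guess. All three views agree on that, and the rail and strip widths match the given sizes. The mouth is about 5 mm further out, so I'll correct the track frame and go to the gauge.

```bash
cat >> h.py <<'E'
TG=trackR(np.radians(44.2)); TM=np.array([.4747,.3831,.092])+5.2e-3*np.array([np.cos(np.radians(44.2)),np.sin(np.radians(44.2)),0])+1.55e-3*TG[:,1]
def tilt(Rm,deg=10): return Rm@R.from_euler('y',-deg,degrees=True).as_matrix()
def grab_state():
    s=robot.get_state(); print("t %.2f"%s["time"],s["ee_pos"].round(4),"F",s["force"].round(1),"op %.4f"%s["opening"],"q6 %.2f"%s["qpos"][5]); return s
E
python3 - <<'E'
from h import *
print(TM)
robot.move_linear(robot.get_state()["ee_pos"]+[0,0,.06],.2)
Rg=tilt(toolR(np.eye(3)))
robot.move_ptp([.50,.062,.16],Rg)
robot.pause(.2); im,i=snap("wrist","g0"); grab_state()
h=cv2.cvtColor(im,cv2.COLOR_RGB2GRAY)
c=proj(i,[[.476,.061,.014],[.41,.061,.005],[.5,.083,.014],[.5,.04,.014]],True); print(c.round(1))
cv2.imwrite("pics/g0c.png",cv2.resize(im[...,::-1][80:380,170:470],(600,600)))
E
```

```text
[0.47734733 0.38783647 0.092     ]
t 5.00 [0.5    0.0627 0.1602] F [ 0.4 -0.2 -0.1] op 0.0944 q6 1.11
[[319.4 182.2]
 [319.1 230.9]
 [297.5 160.5]
 [340.4 160.5]]
```

View pics/g0c.png

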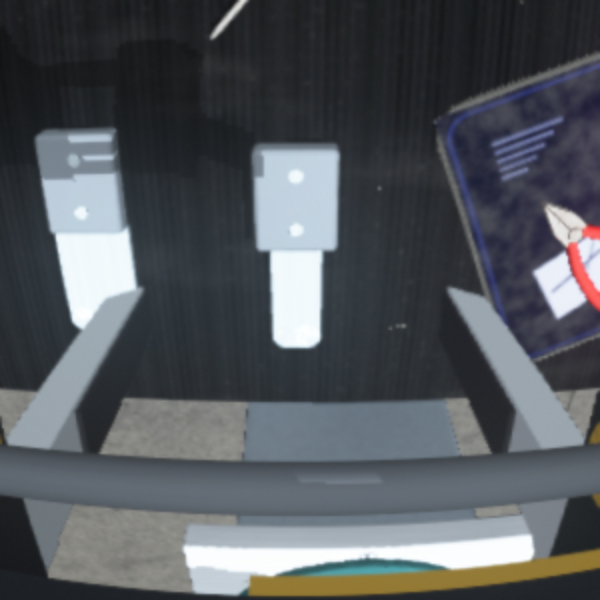

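The wrist view shows the narrow-bladed (shouldered) gauge with its grip at crop columns 253–339, rows 145–250, and its blade at columns 271–322 down to row 347. The strip gauge is at the left.

```bash
python3 - <<'E'
from h import *
im,i=load("g0"); g=cv2.cvtColor(im,cv2.COLOR_RGB2GRAY)
m=(g>120).astype(np.uint8); n,l,s,c=cv2.connectedComponentsWithStats(m)
k=l[185,318] or l[190,310]; print(s[k],c[k])
ys,xs=np.where(l==k)
rows=[]
for r in range(s[k][1],s[k][1]+s[k][3]):
    x=xs[ys==r]; rows.append((r,x.min()-.5,x.max()+.5))
rows=np.array(rows); w=rows[:,2]-rows[:,1]
grip=rows[(w>38)][2:-2]; bl=rows[(w<32)][3:-8]
G=[onz(i,grip[:,[j,0]],.014,True) for j in(1,2)]; B=[onz(i,bl[:,[j,0]],.005,True) for j in(1,2)]
for nme,q in(("grip",G),("blade",B)):
    mid=(q[0]+q[1])/2; p=np.polyfit(mid[:,0],mid[:,1],1); print(nme,"width",np.linalg.norm(q[0]-q[1],axis=1).mean().round(4),"yaw",np.degrees(np.arctan(p[0])).round(2),"y at x=.47,.45:",np.polyval(p,[.47,.45]).round(4), mid[[0,-1],0])
sh=rows[w>38][-1,0]+.5; print("shoulder x",onz(i,[(318,sh)],.014,True),onz(i,[(318,sh)],.005,True),"far end",onz(i,[(318,rows[0,0]-.5)],.014,True),"tip",onz(i,[(318,rows[-1,0]+.5)],.005,True))
E
```

```text
[ 297  154   43  100 3363] [317.78203985 197.05947071]
grip width 0.0429 yaw 0.14 y at x=.47,.45: [0.0626 0.0626] [0.50478643 0.45287146]
blade width 0.0294 yaw 0.82 y at x=.47,.45: [0.0633 0.063 ] [0.43921797 0.38973376]
shoulder x [[0.44985402 0.06234726 0.014     ]] [[0.4449322  0.06232485 0.005     ]] far end [[0.50736333 0.06247661 0.014     ]] tip [[0.37689772 0.06215671 0.005     ]]
```

```bash
python3 - <<'E'
from h import *
Rg=tilt(toolR(np.eye(3)))
robot.move_linear([.475,.0625,.05],.15)
hit=robot.move_linear([.475,.0625,.0218],.05,threshold=5); print(hit); grab_state()
robot.gripper_to(.03); s=grab_state(); print(s["grasp_force"])
np.save("grasp.npy",s["ee_pos"])
robot.move_linear([.475,.0625,.20],.15); robot.pause(.2); grab_state()
im,i=snap("wrist","g1")
E
python3 - <<'E'
from h import *
# check in-hand gauge: contour back-projected onto the plane of its blade top in the tool
im,i=load("g1"); cv2.imwrite("pics/g1c.png",cv2.resize(im[...,::-1][130:390,190:450],(600,600)))
E
```

```text
False
t 6.62 [0.475  0.0624 0.0218] F [ 0.6  0.5 -0.7] op 0.0943 q6 0.82
t 7.44 [0.475  0.0625 0.0218] F [ 0.8  0.9 -0.1] op 0.0436 q6 0.82
29.99186933040619
t 8.98 [0.4748 0.0624 0.1995] F [ 0.   0.1 -0.9] op 0.0437 q6 1.17
```

View pics/g1c.png

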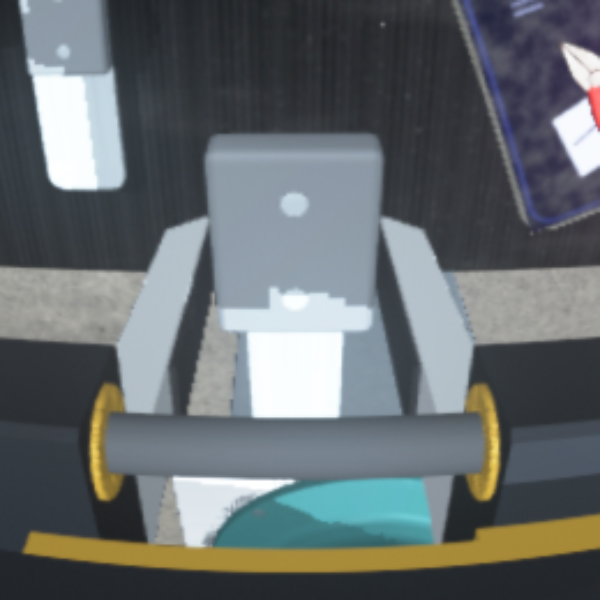

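Held straight and centred: the grip is at crop columns 207–382 and the blade's mid-line at column 295. Before moving, I'll check for pitch slip numerically and for clearance to the cardboard box.

```bash
cat >> h.py <<'E'
def tcp(x,y=0,h=0): return TM+TG@(np.array([x+27,y,h+21.8])/1e3)
TR=tilt(toolR(TG))
E
python3 - <<'E'
from h import *
_,i=load("g1"); O=np.array([.4478,.0624,.1777])
print("pred shoulder/far(top)/mid blade",proj(i,[O+[0,0,.014],O+[.058,0,.014],O+[-.015,0,.005]],True).round(1),"meas 318,273 / 188.5 / 317.8")
_,a=load("w0");_,b=load("w2")
X,e=tri([(ray(a,[(285,81)],True)[0],ray(a,[(285,81)],True)[1][0]),(ray(b,[(278,107)],True)[0],ray(b,[(278,107)],True)[1][0])]); print("box bottom",X,e)
for h in(.06,.1,.14,.18,.22): print(h,proj(b,X+[0,0,h],True).round(0))
for p in [(82,0,60),(82,0,3),(0,0,3)]:
    q=robot.ik(tcp(*p),TR); print(p,tcp(*p).round(3),None if q is None else np.round(q,2))
E
```

```text
pred shoulder/far(top)/mid blade [[317.6 275.1]
 [317.6 195.9]
 [317.6 282.4]] meas 318,273 / 188.5 / 317.8
box bottom [ 0.62576495  0.63683644 -0.17276473] 0.006084072292039003
0.06 [[277.  93.]]
0.1 [[275.  81.]]
0.14 [[272.  68.]]
0.18 [[269.  53.]]
0.22 [[265.  36.]]
(82, 0, 60) [0.516 0.425 0.217] [-1.04  0.35  0.38  1.81 -0.25  0.67 -1.33]
(82, 0, 3) [0.536 0.445 0.168] [-0.98  0.45  0.33  1.78 -0.29  0.59 -1.3 ]
(0, 0, 3) [0.485 0.395 0.127] [-0.99  0.39  0.33  1.99 -0.33  0.45 -1.24]
```

The box lies well below desk level and the gauge hasn't slipped, so I'll go to the mouth.

```bash
python3 - <<'E'
from h import *
robot.move_linear([.475,.0625,.27],.25)
robot.move_ptp(tcp(84,0,90),TR)
robot.move_linear(tcp(84,0,3),.12)
robot.pause(.2); grab_state()
im,i=snap("wrist","p0"); cv2.imwrite("pics/p0c.png",cv2.resize(im[...,::-1][130:390,190:450],(800,800))[:600])
print(proj(i,[TM+TG@np.array(p)/1e3 for p in ((0,16,8),(0,-16,8),(84,14,8),(84,-14,8))],True).round(1))
E
```

```text
t 11.88 [0.5374 0.4463 0.1698] F [ 0.8 -0.9 -0.9] op 0.0434 q6 0.60
[[299.3 340.2]
 [336.8 340.2]
 [297.6 267.1]
 [338.8 267.1]]
```

View pics/p0c.png

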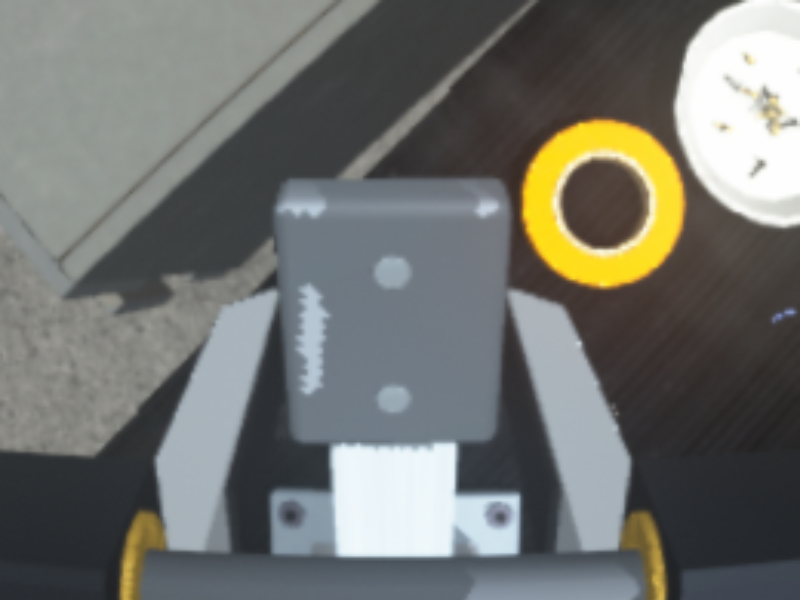

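The bar hides the mouth, but the blade's mid-line (column 394) and the foot with its bolts (mid column 395) agree to well under 1 mm. I'll insert in force-guarded steps.

```bash
python3 - <<'E'
from h import *
def loc():
    s=grab_state(); print("   gauge in track",((s["ee_pos"]-tcp(0))@TG*1e3).round(2),"F track",(s["force"]@TG).round(1))
robot.move_linear(tcp(84,0,2.),.1); robot.pause(.1); loc()
for x in(55,30,10):
    hit=robot.move_linear(tcp(x,0,2.),.04,threshold=6); print(x,hit); loc()
    if hit: break
im,i=snap("scene","s1")
E
```

```text
t 12.28 [0.5377 0.4465 0.1681] F [-0.8  0.3 -1. ] op 0.0434 q6 0.60
   gauge in track [ 8.398e+01 -2.000e-02  2.010e+00] F track [-0.8  0.8 -0.6]
55 False
t 13.15 [0.5199 0.4292 0.1538] F [ 0.5  0.3 -1. ] op 0.0436 q6 0.55
   gauge in track [5.528e+01 2.000e-02 2.040e+00] F track [ 0.  -0.1 -1.1]
30 False
t 13.93 [0.5043 0.4141 0.1413] F [ 0.5  0.3 -1.6] op 0.0434 q6 0.50
   gauge in track [3.025e+01 2.000e-02 2.050e+00] F track [-0.3 -0.1 -1.7]
10 False
t 14.57 [0.4919 0.402  0.1312] F [ 0.2  0.8 -0.9] op 0.0435 q6 0.46
   gauge in track [1.016e+01 1.000e-02 2.040e+00] F track [ 0.1  0.5 -1.1]
```

```bash
python3 - <<'E'
from h import *
def loc():
    s=grab_state(); L=(s["ee_pos"]-tcp(0))@TG*1e3; print("   gauge in track",L.round(2),"F track",(s["force"]@TG).round(1)); return L
print(robot.move_linear(tcp(10,0,-3),.02,threshold=4)); L=loc()
h=L[2]+.3
print(robot.move_linear(tcp(-8,0,h),.03,threshold=8)); L=loc()
snap("scene","s2")
E
```

```text
True
t 14.88 [0.4934 0.4034 0.1284] F [-0.7  0.2  5.4] op 0.0437 q6 0.46
   gauge in track [10.55 -0.08 -1.46] F track [2.4 0.6 4.9]
True
t 15.31 [0.4865 0.3966 0.1233] F [1.3 1.6 4.8] op 0.0436 q6 0.44
   gauge in track [-0.39 -0.08 -1.01] F track [4.2 0.3 3.2]
```

```bash
python3 - <<'E'
from h import *
def loc():
    s=grab_state(); L=(s["ee_pos"]-tcp(0))@TG*1e3; print("   gauge in track",L.round(2),"F track",(s["force"]@TG).round(1)); return L
L=loc()
print(robot.move_linear(tcp(L[0]-6,L[1],L[2]),.02,threshold=12)); L=loc()
robot.gripper_to(.075); robot.pause(.2); L=loc()
# retreat square to the bed, clear of the sensor, and look
robot.move_linear(robot.get_state()["ee_pos"]+TG@[0.03,0,.09],.15)
robot.pause(.1); im,i=snap("wrist","r0"); loc()
print(proj(i,[TM+TG@np.array(p)/1e3 for p in ((0,22,14),(0,-22,14),(58,22,14),(58,-22,14),(0,21,8))],True).round(1))
c=proj(i,TM+TG@[.02,0,0],True)[0].astype(int); print(c)
cv2.imwrite("pics/r0c.png",cv2.resize(im[...,::-1][c[1]-80:c[1]+80,c[0]-100:c[0]+100],(750,600),interpolation=cv2.INTER_CUBIC))
E
```

```text
t 15.36 [0.4865 0.3966 0.1233] F [0.6 1.2 4.1] op 0.0442 q6 0.44
   gauge in track [-0.39 -0.07 -1.04] F track [3.2 0.5 3. ]
True
t 15.60 [0.4864 0.3965 0.1235] F [-0.   0.9  3.9] op 0.0439 q6 0.43
   gauge in track [-0.45 -0.08 -0.8 ] F track [2.5 0.7 3.1]
t 16.47 [0.4865 0.3965 0.1234] F [ 0.1  0.2 -0.3] op 0.0749 q6 0.43
   gauge in track [-0.42 -0.14 -0.91] F track [ 0.   0.1 -0.3]
t 17.40 [0.4726 0.383  0.2152] F [-0.1  0.7 -0.5] op 0.0748 q6 0.62
   gauge in track [28.75 -0.16 88.3 ] F track [ 0.2  0.6 -0.6]
[[294.4 236.4]
 [341.1 236.4]
 [291.9 179.9]
 [343.6 179.9]
 [295.8 232.9]]
[317 210]
```

View pics/r0c.png

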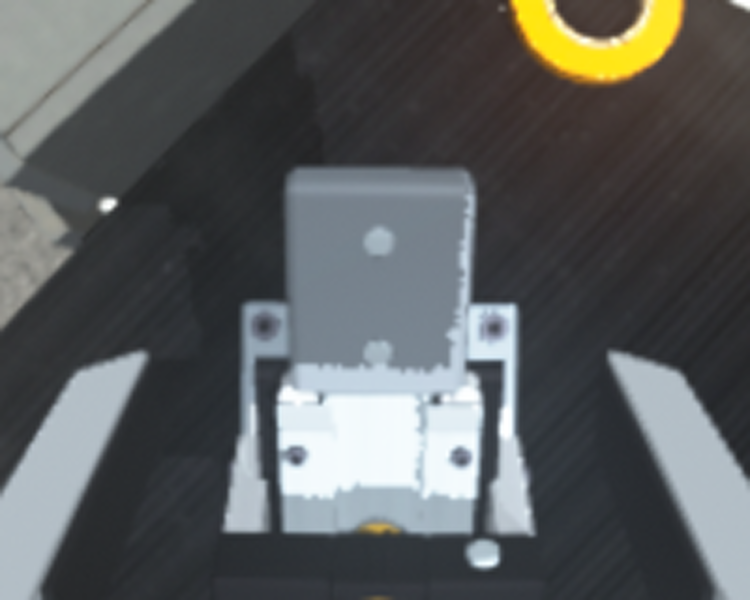

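The gauge is released and sits centred between the rails (grip columns 288–473, rails 278–482), with its shoulders at the rail ends (row ~390). Next: a guarded nudge on the grip's back end to confirm it's home, then press the sensor.

```bash
python3 - <<'E'
from h import *
def loc():
    s=grab_state(); L=(s["ee_pos"]-TM)@TG*1e3; print("   TCP in track",L.round(2),"F track",(s["force"]@TG).round(1)); return L
P=lambda *p: TM+TG@(np.array(p)/1e3)
robot.move_linear(P(88,0,105),.2); robot.gripper_to(0.0)
robot.move_linear(P(88,0,22),.15); loc()
print(robot.move_linear(P(60,0,22),.03,threshold=10)); loc()
robot.move_linear(P(88,0,22),.1); robot.move_linear(P(88,0,115),.2)
for p in((-46,0,115),(-46,0,85)):
    q=robot.ik(P(*p),toolR(TG)); print(p,None if q is None else np.round(q,2))
E
```

```text
t 19.59 [0.5243 0.4331 0.1556] F [-0.   0.4 -0.8] op 0.0001 q6 0.55
   TCP in track [88.25 -0.26 22.47] F track [-0.2  0.3 -0.8]
True
t 20.23 [0.5133 0.4228 0.1466] F [3.  3.1 2.5] op 0.0004 q6 0.51
   TCP in track [ 7.073e+01 -1.000e-02  2.220e+01] F track [ 5.   0.1 -0. ]
(-46, 0, 115) [-1.06  0.09  0.37  2.32 -0.32  0.22 -1.21]
(-46, 0, 85) [-1.2   0.19  0.54  2.32 -0.78  0.19 -0.76]
```

```bash
python3 - <<'E'
from h import *
def loc():
    s=grab_state(); L=(s["ee_pos"]-TM)@TG*1e3; print("   TCP in track",L.round(2),"F track",(s["force"]@TG).round(1)); return L
P=lambda *p: TM+TG@(np.array(p)/1e3)
Rp=tilt(toolR(TG),7)
print(robot.ik(P(-50,0,82),Rp))
robot.move_ptp(P(-50,0,118),Rp); loc()
robot.move_linear(P(-50,0,104),.08); loc()
print(robot.move_linear(P(-50,0,76),.02,threshold=14)); loc()
snap("scene","s3")
E
```

```text
[-1.02186693  0.20346419  0.34085091  2.23445951 -0.29988572  0.32686472
 -1.23509489]
t 21.79 [0.404  0.3165 0.1685] F [0.3 0.7 1. ] op 0.0005 q6 0.40
   TCP in track [-5.037e+01 -2.000e-02  1.174e+02] F track [1.1 0.3 0.5]
t 22.12 [0.4095 0.3215 0.1568] F [ 0.9 -0.   0. ] op 0.0001 q6 0.37
   TCP in track [-49.77  -0.23 103.51] F track [ 0.5 -0.6 -0.3]
True
t 23.02 [0.4156 0.3279 0.1415] F [-8.3 -6.6 17.5] op 0.0007 q6 0.33
   TCP in track [-4.979e+01  3.000e-02  8.590e+01] F track [-0.4  1.  20.5]
```

The press stopped hard at the expected height (TCP 85.9 mm above the bed, predicted 85.8 with the face on the blade). I'll back off and check.

```bash
python3 - <<'E'
from h import *
P=lambda *p: TM+TG@(np.array(p)/1e3)
robot.move_linear(P(-50,0,120),.1)
robot.move_ptp(P(30,0,120),TR); robot.pause(.2); grab_state()
a,i=snap("wrist","e0"); b,_=snap("top","e1")
r0,j=load("r0")
c=proj(i,TM+TG@[.02,0,0],True)[0].astype(int)
A=cv2.resize(a[c[1]-70:c[1]+90,c[0]-80:c[0]+80],(400,400),interpolation=cv2.INTER_CUBIC)
B=cv2.resize(b[130:290,180:420],(400,267),interpolation=cv2.INTER_CUBIC)
S=np.zeros((400,800,3),np.uint8); S[:,:400]=A; S[:267,400:]=B
cv2.imwrite("pics/e.png",S[...,::-1])
E
```

```text
t 24.18 [0.4523 0.3634 0.21  ] F [-1.   1.6  0.2] op 0.0008 q6 0.60
```

View pics/e.png

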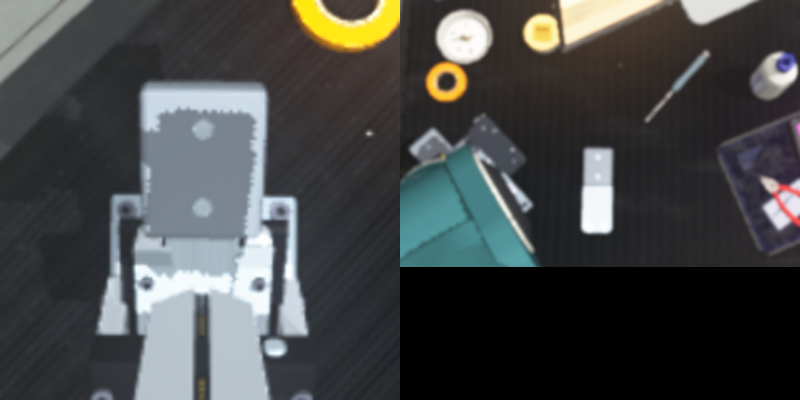

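The gauge is still straight and seated (grip columns 142–265, shoulders at row 236 against the rails). The dish, driver and bottle are where they were. I'll back away and hand in.

```bash
python3 - <<'E'
from h import *
robot.move_linear(robot.get_state()["ee_pos"]+[0,0,.08],.2); robot.pause(.3); grab_state()
print(robot.sign_off())
E
```

```text
t 25.13 [0.4524 0.3635 0.2898] F [-0.1 -0.4 -0.4] op 0.0004 q6 0.78
the job is handed in; nothing more can be done
None
```

I handed the job in at 25 s: the shouldered gauge is fully home in the track, the sensor is pressed down onto its blade, everything is released, and the bottle, dish and screwdriver are where they were.

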